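# Zero the screw press and back it off two turns

### The arm

A 6-joint arm with a two-finger parallel gripper is mounted at the origin on the work surface. World frame = base frame: x ahead of the robot, y to its left, z up, the work surface at z = 0. Lengths are in m, angles in rad, forces in N, time in s.
With the tool pointing down it reaches from about 0.3 to 0.95 m from the base axis. Payload 3.1 kg.
Tool frame: the origin (TCP) lies between the finger pads, 19 mm behind the fingertips; this is the grasp point; x points along the fingers, y is the direction in which the jaws open and shut, and the axes are right-handed (so a half turn about x gives the same grasp; the last joint's range is limited). The gripper opens to 85 mm and grips with 20 to 120 N. Pads are 22 mm wide; open, the fingers measure 114 mm over their backs; the gripper's body (76 mm by 85 mm) begins 54 mm behind the grasp point. The pads swing forward as they close: fully open they stand 13 mm farther back than shut.
Start: joints at [-1.319, 0.308, 1.634, -0, 1.2, -0.07], TCP at [0.198, -0.593, 0.25] pointing down, gripper open.
Joint ranges: [-3.06, 3.06], [-0.79, 1.96], [0.05, 2.63], [-1.19, 4.34], [0.05, 2.64], [-2.94, 2.94]. Speed limits (rad/s): [2.79, 2.79, 3.14, 3.14, 3.14, 3.14].

### API

Orientations are given as [roll, pitch, yaw] about the fixed x, y, z axes, in that order (R = Rz(yaw) Ry(pitch) Rx(roll)).
In Python, from station import * gives the robot as it stands.
- The arm moves only by the shell command python3 -m creep 'ROWS' [FORCE]. ROWS is JSON, a list of rows, each a list of 7 numbers: the turn, a rotation vector about the tool's x, y, z in degrees, then the shift along the tool's x, y, z in mm, then the finger opening in mm, from 0 to 85.4. In form: [[ax, ay, az, x, y, z, gripper], ...]. A call has 1 to 20 rows; each row shifts and turns the pose as measured when the row begins, along the tool's axes as they then stand; what a row does not reach is not made up. A row lasts 1/8 s, in which the tool goes at most 62.5 mm and 10.7 degrees, less where a joint would pass 70% of its speed; a pose out of reach is approached as far as the arm can. A call with a gripper value outside its range is refused whole. The fingers move at their own pace and stop on an object; FORCE is the grip in N (left out, the last holds). Time passes only in rows, so rows that do not move let the fingers close. It gives the time, the measured TCP pose, the force and the opening at its end, in the units of the state.
- state(): the state, without advancing time (a new reading comes with each control period).
- read_camera(name): name is "scene" or "side" or "wrist"; returns a dict with "pixels" (400x640x3 uint8, red, green, blue), "vertical_fov" (degrees; the focal length in pixels is half the picture's height over the tangent of half this angle, whatever the lens; pixels are square), "cx", "cy" (the principal point, pixels), "dist" ([k1, k2, p1, p2, k3] as OpenCV has them; the pictures are not rectified), "extrinsics" (4x4, takes a point from camera to world coordinates). Camera axes: x right, y up, looking along -z (the intrinsics and any distortion apply to the point x, -y, -z); pixel columns grow to the right and rows downward; lengths in m; the calibration is good to about 2 mm. A picture is of the moment at which its call begins. There is no depth.
- hand_in(): hands the job in, once; it reports no verdict.
The state is a dict: "t": time; "joint_pos": joint angles; "qd": joint speeds; "joint_efforts": joint torques, N m; "position": TCP position; "tcp_rot": TCP orientation; "force": force on the tool from outside, world axes, zero at the start; "torque": the same for the moment, N m; "width": opening from 0.0 (shut) to 1.0 (fully open).
Only numpy, scipy, OpenCV 4.12 (cv2) and the standard library are available. Lean on these libraries where they do the work, as an engineer would, in place of code of your own. Each camera call takes 0.05 s, during which the arm holds its last target. There are 200 camera calls.

### The job

Set the gap of the small screw press for the next cork blanks: wind its handwheel clockwise until it comes up against the stop with the platen hard down on the bed, then back it off exactly two full turns. Finish still gripping the wooden handle on the wheel and holding it there, and leave everything else on the table where it is.

Things in the scene. Friction and masses are not known exactly. Their poses are not given: they have to be found in the camera images.
- handwheel (a joint): angle of the press's handwheel, rad: 0 = wound fully down (rigid stop, platen hard on the bed), growing anticlockwise seen from above, which lifts the platen 10 mm per turn (6.283 rad); upper end 28. Starts between 1.5 and 6. It stays where it is left (screw friction about 0.1 N m, no spring) and keeps its height; only the spindle rises through its hub
- wheel_hub (a point): on the wheel's upright axis at the hub's top, 195 mm above the table. Steel wheel, level, 150 mm across, three spokes, rim a 14 mm round bar with its top 188 mm above the table. A steel spindle 17 mm across stands 8 mm out of the hub when closed, 10 mm more per turn opened
- handle_mid (a point): middle of the handle: an upright turned wooden cylinder 22 mm across, 44 mm high, on the wheel's rim 68 mm from the wheel's axis; foot 192, middle 214, top 236 mm above the table. It spins freely about its own upright axis, so it can be gripped from above and carried round in a circle without turning the hand
- handle: the same wooden handle (freely spinning grip on the wheel); origin at the centre of its foot, 192 mm above the table, z up
- press: grey bench screw press, bolted down: base 150 x 225 mm, crosshead 225 mm long on two columns, nuts and boss up to 165 mm high under the wheel; origin under the base's centre, straight below the wheel's axis, x across the crosshead, z up
- vise: fly-tying vise on a black pedestal 160 x 110 mm, 197 mm high, to be left alone; origin under the pedestal's centre
- goblet: empty stemmed beer glass, 88 mm across, 155 mm high, to be left alone; origin under its foot
- cement: small amber bottle with white cap, 32 mm across, 66 mm high, to be left alone; origin under its base
- spool_a: upright grey thread spool, 28 mm across and high, to be left alone; origin under its base
- spool_b: upright tan thread spool, 28 mm across and high, to be left alone; origin under its base
- cork_a: flat cork disc, 52 mm across, 12 mm thick, to be left alone; origin under its centre
- cork_b: flat cork disc, 52 mm across, 12 mm thick, to be left alone; origin under its centre
- forceps: steel forceps lying flat, 120 mm long, 6 mm thick, to be left alone; origin near their pivot, on the table

How it is judged:
On the way:
1. the handwheel is wound clockwise hard against its stop (value of joint handwheel below 0.08 rad), for 0.2 s.
At the end, for the whole second after the job is handed in: After having been against its stop, the wheel rests two turns (12.57 rad) open, within 0.2 rad, and still; the fingers grip the wooden handle (contact over 5 N, the handle between the pads: the TCP within 15 mm of its axis); nothing else on the table has moved 20 mm (value of joint handwheel between 12.366 and 12.766 rad and velocity of joint handwheel between -0.1 and 0.1 rad/s and contact force between the fingers and handle above 5 N and horizontal distance between the grasp point and handle_mid below 0.015 m and distance between the grasp point and handle_mid below 0.04 m and distance of each of vise, goblet, cement, spool_a, spool_b, cork_a, cork_b, forceps from where it was at the start of the episode below 0.02 m); the arm keeps its last pose, push and grip.
It fails at once if something else on the table is knocked 20 mm from its place (distance of any of vise, goblet, cement, spool_a, spool_b, cork_a, cork_b, forceps from where it was at the start of the episode above 0.02 m).
It also fails if it takes over 64 s, if anything falls off the work surface, if the arm or the gripper's body presses on something with over 40 N, if the wrist force passes 120 N, or if a joint passes its speed limit or range.

## Working session

There is one attempt and no reset: what is moved stays moved. The work goes in short steps, Python scripts to look and compute and a shell command to move; the robot and the scene stay as the last step left them, time stands still between calls to the robot, and variables do not carry over. Pictures are saved under pics/ and viewed, about 8 in all and at most 12, crops included, and the job is handed in when it is done.

```bash
mkdir -p pics; ls; cat > h.py <<'E'
from station import *
import numpy as np, cv2
def K(c):
    h,w=c["pixels"].shape[:2]; f=h/2/np.tan(np.radians(c["vertical_fov"])/2)
    return np.array([[f,0,c["cx"]],[0,f,c["cy"]],[0,0,1]])
def ray(c,u,v):
    p=cv2.undistortPoints(np.array([[[u,v]]],float),K(c),np.array(c["dist"],float))[0,0]
    E=np.array(c["extrinsics"]); return E[:3,3],E[:3,:3]@np.array([p[0],-p[1],-1])
def onz(c,u,v,z):
    o,d=ray(c,u,v); return o+d*(z-o[2])/d[2]
def proj(c,P):
    E=np.linalg.inv(np.array(c["extrinsics"])); q=E[:3,:3]@np.array(P)+E[:3,3]
    return cv2.projectPoints(np.array([[q[0],-q[1],-q[2]]]),np.zeros(3),np.zeros(3),K(c),np.array(c["dist"],float))[0].ravel()
def snap(n,f):
    c=read_camera(n); cv2.imwrite("pics/"+f+".png",c["pixels"][:,:,::-1]); return c
E
python3 - <<'E'
from h import *
import pickle
for n in("scene","side"):
    c=snap(n,n+"0"); pickle.dump(c,open(n+"0.pkl","wb")); print(n,np.round(c["extrinsics"],3).tolist())
s=state();print(s["t"],s["position"],s["tcp_rot"])
E
```

```text
pics
scene [[-0.233, -0.837, 0.495, 1.16], [0.972, -0.198, 0.124, 0.181], [-0.005, 0.51, 0.86, 1.267], [0.0, 0.0, 0.0, 1.0]]
side [[-0.868, 0.32, -0.38, 0.016], [-0.497, -0.536, 0.683, 0.914], [0.015, 0.781, 0.624, 0.971], [0.0, 0.0, 0.0, 1.0]]
0.1 [ 0.19747034 -0.59223653  0.24883243] [-1.64688122  1.56866814  1.8165164 ]
```

View pics/scene0.png

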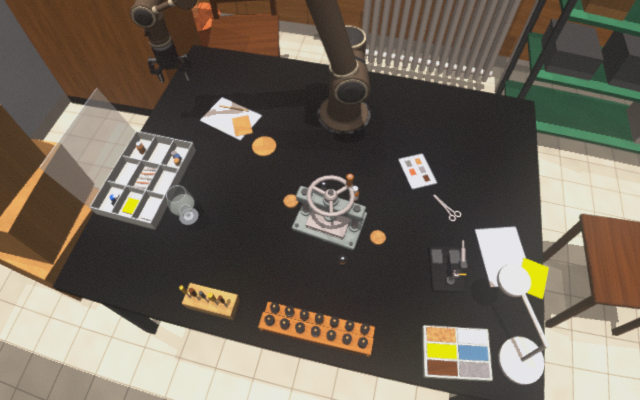

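View pics/side0.png

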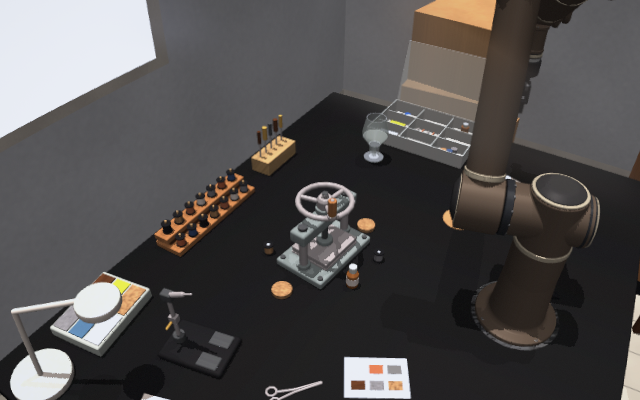

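Scene shows the press wheel near (330,196) with the brown handle near (350,180). In the side view the wheel is near (325,203), with the handle at (332,207) and the cement bottle at (353,277). I'll enlarge both.

```bash
python3 - <<'E'
from h import *
a=cv2.imread("pics/scene0.png")[165:255,280:400]; b=cv2.imread("pics/side0.png")[175:265,270:390]
cv2.imwrite("pics/crop1.png",np.vstack([cv2.resize(x,None,fx=3.3*1,fy=3.3,interpolation=cv2.INTER_CUBIC) for x in(a,b)]))
E
```

```text
(no output)
```

View pics/crop1.png

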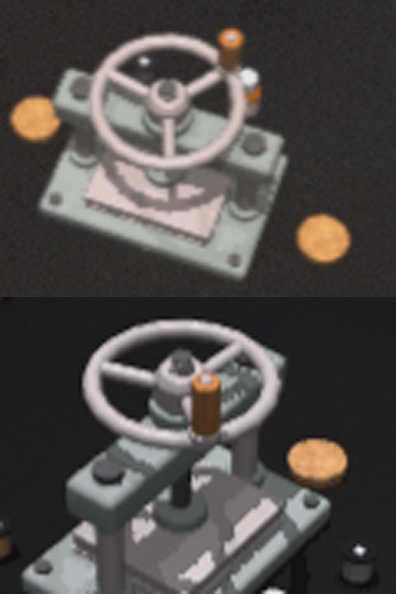

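```bash
python3 - <<'E'
from h import *
import pickle
from scipy.optimize import least_squares as ls
C=pickle.load(open("scene0.pkl","rb")); S=pickle.load(open("side0.pkl","rb"))
for c,t,f in((C,(350.3,175.6),(349.1,185.3)),(S,(332.4,200.2),(332.4,216.5))):
    print("top",onz(c,*t,.236).round(4),"foot",onz(c,*f,.192).round(4))
A=np.linspace(0,2*np.pi,120)
def ext(c,x,y):  # outer torus outline approx
    P=[]
    for r,z in((.075,.181),(.068,.188),(.073,.186),(.068,.174),(.073,.176)):
        P+=[proj(c,(x+r*np.cos(a),y+r*np.sin(a),z)) for a in A]
    P=np.array(P); return np.r_[P.min(0),P.max(0)]
oc=np.r_[280+90/3.3,165+34/3.3,280+244/3.3,165+168/3.3]
os=np.r_[270+83/3.3,175+(319-297)/3.3,270+279/3.3,175+(446-297)/3.3]
for nm,f in (("C",lambda p:ext(C,*p)-oc),("S",lambda p:ext(S,*p)-os)):
    r=ls(f,[.5,.0],diff_step=1e-3); print(nm,r.x.round(4),r.fun.round(2))
# other objects near
for n,u,v,z in(("cementcap",354.7,188.5,.066),("corkA",291,201,.012),("corkB",378,237,.012),("goblet",190,216,0)): print(n,onz(C,u,v,z).round(3))
print("cement side",onz(S,352.5,267,.066).round(3))
E
```

```text
top [0.4617 0.1076 0.236 ] foot [0.4686 0.1079 0.192 ]
top [0.4623 0.1048 0.236 ] foot [0.4585 0.11   0.192 ]
C [0.51   0.0582] [-0.79 -0.66  0.79  0.53]
S [0.5122 0.0531] [-0.45 -0.71  0.45  0.53]
cementcap [0.396 0.121 0.066]
corkA [ 0.466 -0.093  0.012]
corkB [0.534 0.232 0.012]
goblet [ 0.602 -0.43   0.   ]
cement side [0.393 0.121 0.066]
```

```bash
cat >> h.py <<'E'
from scipy.spatial.transform import Rotation as Ro
def R(): return Ro.from_euler("xyz",state()["tcp_rot"]).as_matrix()
def show():
    s=state(); print("t",round(s["t"],2),"p",np.round(s["position"],4),"F",np.round(s["force"],1),"w",round(s["width"],3),"j",np.round(s["joint_pos"],2)); print(R().round(3).tolist())
E
python3 - <<'E'
from h import *
show(); d=np.array([.4625,.1065,.30])-state()["position"]; print("tool shift mm",(R().T@d*1000).round(1))
E
```

```text
t 0.1 p [ 0.1975 -0.5922  0.2488] F [-0.4 -1.  -0.4] w 0.999 j [-1.32  0.31  1.64  0.    1.2  -0.07]
[[-0.001, 0.316, -0.949], [0.002, -0.949, -0.316], [-1.0, -0.002, -0.0]]
tool shift mm [ -49.9 -579.2 -472.4]
```

```bash
python3 -m creep '[[9.2,0,0,-30,0,0,50],[9.2,0,0,-30,0,0,50],[0,0,0,0,-25,-9,50],[0,0,0,0,-45,-17,50],[0,0,0,0,-45,-17,50],[0,0,0,0,-45,-17,50],[0,0,0,0,-45,-17,50],[0,0,0,0,-45,-17,50],[0,0,0,0,-45,-17,50],[0,0,0,0,-45,-17,50],[0,0,0,0,-45,-17,50],[0,0,0,0,-45,-17,50],[0,0,0,0,-45,-17,50],[0,0,0,0,-45,-17,50],[0,0,0,0,-45,-17,50],[0,0,0,0,0,0,50]]' 30; python3 - <<'E'
from h import *
show(); d=np.array([.4625,.1065,.30])-state()["position"]; print("tool shift mm",(R().T@d*1000).round(1))
E
```

```text
t: 2.1
position: [0.42, -0.0094, 0.3077]
tcp_rot: [-1.326, 1.559, 1.803]
force: [-0.7, -0.1, 0.4]
width: 0.586
t 2.1 p [ 0.42   -0.0094  0.3077] F [-0.7 -0.1  0.4] w 0.586 j [-0.13 -0.16  2.02  0.01  1.29  1.45]
[[-0.003, -0.013, -1.0], [0.012, -1.0, 0.013], [-1.0, -0.012, 0.003]]
tool shift mm [   8.9 -116.4  -41. ]
```

```bash
python3 -m creep '[[0,0,0,-2,-30,-10,50],[0,0,0,-2,-40,-14,50],[0,0,0,-2,-35,-12,50],[0,0,0,0,-12,-5,50],[0,0,0,0,0,0,50]]' 30; python3 - <<'E'
from h import *
show(); d=np.array([.4625,.1065,.30])-state()["position"]; print("tool shift mm",(R().T@d*1000).round(1))
c=snap("wrist","w1")
for n,P in(("handle top",(.4625,.1065,.236)),("hub",(.511,.056,.203))): print(n,proj(c,P))
E
```

```text
t: 2.72
position: [0.4619, 0.1056, 0.3128]
tcp_rot: [-0.735, 1.561, 2.391]
force: [-0.6, -0.6, 0.6]
width: 0.588
t 2.73 p [0.4619 0.1056 0.3128] F [-0.6 -0.6  0.6] w 0.588 j [ 0.13 -0.04  1.9   0.01  1.29  1.71]
[[-0.007, -0.016, -1.0], [0.007, -1.0, 0.016], [-1.0, -0.007, 0.008]]
tool shift mm [12.8 -0.9 -0.7]
handle top [320.20572741 212.86110943]
hub [381.9593306  142.08000916]
```

View pics/w1.png

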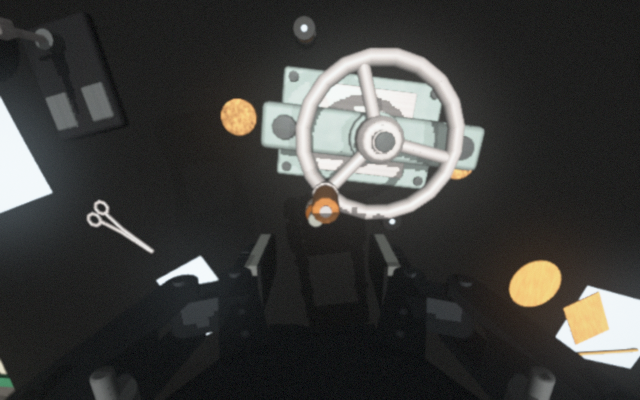

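The wrist view shows the handle top at (323,210), predicted at (320,213), and the hub at (384,141), predicted at (382,142). They agree to about 2–3 mm, so I'm going down.

```bash
python3 -m creep '[[0,0,0,20,-1,1,50],[0,0,0,25,0,0,50],[0,0,0,25,0,0,50],[0,0,0,15,0,0,50],[0,0,0,8,0,0,50],[0,0,0,0,0,0,50]]' 40; python3 -c "
from h import *
show()"
```

```text
t: 3.52
position: [0.4592, 0.0993, 0.2179]
tcp_rot: [-0.449, 1.563, 2.668]
force: [0.2, -0.8, -0.0]
width: 0.58
t 3.52 p [0.4592 0.0993 0.2179] F [ 0.2 -0.8 -0. ] w 0.58 j [0.12 0.05 2.01 0.   1.09 1.71]
[[-0.007, -0.025, -1.0], [0.003, -1.0, 0.025], [-1.0, -0.003, 0.007]]
```

```bash
python3 -m creep '[[0,0,0,-3,-7,-4,50],[0,0,0,0,0,0,50],[0,0,0,0,0,0,10],[0,0,0,0,0,0,10],[0,0,0,0,0,0,10],[0,0,0,0,0,0,10],[0,0,0,0,0,0,10]]' 40; python3 -c "
from h import *
show()"
```

```text
t: 4.4
position: [0.4664, 0.1067, 0.2241]
tcp_rot: [-1.72, 1.568, 1.397]
force: [0.8, -0.2, -0.6]
width: 0.245
t 4.4 p [0.4664 0.1067 0.2241] F [ 0.8 -0.2 -0.6] w 0.245 j [0.13 0.05 1.99 0.   1.1  1.73]
[[0.001, -0.024, -1.0], [0.003, -1.0, 0.024], [-1.0, -0.003, -0.0]]
```

```bash
cat >> h.py <<'E'
CX=np.array([.511,.056]); RAD=.068
def rows(n,deg,gain=1.0,c=CX,z=.224,r=RAD):
    "n steps of deg (+ anticlockwise); prints [y,z] tool shifts mm"
    s=state(); p=np.array(s["position"]); v=p[:2]-c; a=np.arctan2(v[1],v[0]); M=R(); out=[]
    print("az",np.degrees(a).round(1),"rad",(np.hypot(*v)*1000).round(1),"dz",round((z-p[2])*1000,1))
    for i in range(n):
        b=a+np.radians(deg); d=r*np.array([np.cos(b)-np.cos(a),np.sin(b)-np.sin(a),0])*gain
        if i==0: d=np.r_[c+r*np.array([np.cos(b),np.sin(b)]),z]-p
        out.append((M.T@d*1000).round(0).astype(int).tolist()); a=b
    print(out)
E
python3 -c "
from h import *
rows(10,-12)"
```

```text
az 131.3 rad 67.5 dz -0.1
[[0, -9, -11], [0, -6, -13], [0, -3, -14], [0, 0, -14], [0, 3, -14], [0, 6, -13], [0, 8, -12], [0, 10, -10], [0, 12, -7], [0, 13, -5]]
```

```bash
python3 -m creep '[[0,0,0,0,-9,-11,10],[0,0,0,0,-6,-13,10],[0,0,0,0,-3,-14,10],[0,0,0,0,0,-14,10],[0,0,0,0,3,-14,10],[0,0,0,0,6,-13,10]]'; python3 -c "
from h import *
show();rows(10,-12)"
```

```text
t: 5.15
position: [0.5487, 0.1121, 0.2241]
tcp_rot: [0.569, 1.563, -2.594]
force: [-5.2, -5.2, 6.2]
width: 0.243
t 5.15 p [0.5487 0.1121 0.2241] F [-5.2 -5.2  6.2] w 0.243 j [ 0.13  0.21  1.81 -0.    1.13  1.72]
[[-0.007, -0.022, -1.0], [-0.004, -1.0, 0.022], [-1.0, 0.004, 0.007]]
az 56.1 rad 67.6 dz -0.1
[[0, 9, -11], [0, 11, -9], [0, 13, -7], [0, 14, -4], [0, 14, -1], [0, 14, 2], [0, 13, 5], [0, 12, 8], [0, 10, 10], [0, 8, 12]]
```

Tracking is excellent: 75° for 72° commanded, with small forces.

```bash
python3 -m creep '[[0,0,0,0,9,-11,10],[0,0,0,0,11,-9,10],[0,0,0,0,13,-7,10],[0,0,0,0,14,-4,10],[0,0,0,0,14,-1,10],[0,0,0,0,14,2,10]]'; python3 -c "
from h import *
show();rows(10,-12)"
```

```text
t: 5.9
position: [0.5784, 0.0451, 0.2242]
tcp_rot: [-1.052, 1.541, 2.061]
force: [3.5, 37.9, -2.1]
width: 0.246
t 5.9 p [0.5784 0.0451 0.2242] F [ 3.5 37.9 -2.1] w 0.246 j [-0.01  0.26  1.76  0.03  1.14  1.58]
[[-0.014, -0.03, -0.999], [0.026, -0.999, 0.029], [-1.0, -0.026, 0.015]]
az -9.2 rad 68.2 dz -0.2
[[0, 14, 4], [0, 13, 6], [0, 11, 9], [0, 9, 11], [0, 7, 12], [0, 4, 14], [0, 1, 14], [0, -2, 14], [0, -5, 13], [0, -7, 12]]
```

A 38 N tangential resistance after about 141° suggests the stop. I'll confirm it with another gentle push.

```bash
python3 -m creep '[[0,0,0,0,4,1,10],[0,0,0,0,4,1,10],[0,0,0,0,4,1,10],[0,0,0,0,4,1,10]]'; python3 -c "
from h import *
show();rows(1,-12)"; python3 -m creep '[[0,0,0,0,8,1,10],[0,0,0,0,8,1,10],[0,0,0,0,8,1,10]]'; python3 -c "
from h import *
show();rows(1,-12)
c=snap('wrist','w2')"
```

```text
t: 6.4
position: [0.5783, 0.0452, 0.2241]
tcp_rot: [-1.476, 1.511, 1.634]
force: [-0.3, 12.5, 1.7]
width: 0.246
t 6.4 p [0.5783 0.0452 0.2241] F [-0.3 12.5  1.7] w 0.246 j [-0.03  0.25  1.77  0.07  1.13  1.55]
[[-0.004, -0.032, -0.999], [0.06, -0.998, 0.031], [-0.998, -0.059, 0.006]]
az -9.1 rad 68.2 dz -0.1
[[-1, 14, 3]]
t: 6.78
position: [0.5782, 0.0446, 0.2237]
tcp_rot: [-1.581, 1.465, 1.526]
force: [0.2, 22.8, 1.6]
width: 0.241
t 6.78 p [0.5782 0.0446 0.2237] F [ 0.2 22.8  1.6] w 0.241 j [-0.05  0.24  1.77  0.12  1.13  1.5 ]
[[0.005, -0.034, -0.999], [0.106, -0.994, 0.035], [-0.994, -0.106, -0.001]]
az -9.7 rad 68.2 dz 0.3
[[-2, 14, 4]]
```

View pics/w2.png

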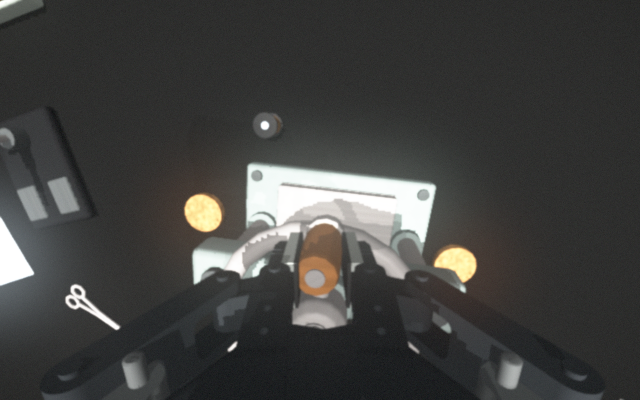

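The stop is confirmed: azimuth stays at about −9.2° under 12–38 N for about 0.9 s, and the picture shows the handle squarely between the pads. I'll straighten the tilt, then back off two turns.

```bash
python3 -m creep '[[-2,0,6,0,-3,0,10],[0,0,0,0,0,0,10]]'; python3 -c "
from h import *
show();rows(15,12)"
```

```text
t: 7.08
position: [0.5787, 0.0505, 0.224]
tcp_rot: [-2.062, 1.565, 1.082]
force: [-4.1, 2.1, 5.2]
width: 0.243
t 7.08 p [0.5787 0.0505 0.224 ] F [-4.1  2.1  5.2] w 0.243 j [0.01 0.25 1.77 0.01 1.12 1.58]
[[0.003, 0.002, -1.0], [0.005, -1.0, -0.002], [-1.0, -0.005, -0.003]]
az -4.6 rad 68.0 dz 0.0
[[0, -14, 0], [0, -14, 3], [0, -13, 6], [0, -11, 9], [0, -9, 11], [0, -7, 12], [0, -4, 14], [0, -1, 14], [0, 2, 14], [0, 5, 13], [0, 7, 12], [0, 10, 10], [0, 12, 8], [0, 13, 5], [0, 14, 3]]
```

```bash
python3 -m creep '[[0,0,0,0,-14,0,10],[0,0,0,0,-14,3,10],[0,0,0,0,-13,6,10],[0,0,0,0,-11,9,10],[0,0,0,0,-9,11,10],[0,0,0,0,-7,12,10],[0,0,0,0,-4,14,10],[0,0,0,0,-1,14,10],[0,0,0,0,2,14,10],[0,0,0,0,5,13,10]]'; python3 -c "
from h import *
show();rows(15,12)"
```

```text
t: 8.32
position: [0.4809, 0.1165, 0.224]
tcp_rot: [-2.759, 1.557, 0.381]
force: [4.0, -2.1, 0.6]
width: 0.242
t 8.32 p [0.4809 0.1165 0.224 ] F [ 4.  -2.1  0.6] w 0.242 j [0.15 0.08 1.97 0.   1.08 1.72]
[[0.013, -0.001, -1.0], [0.005, -1.0, 0.001], [-1.0, -0.005, -0.013]]
az 116.5 rad 67.6 dz 0.0
[[0, 7, 12], [0, 10, 10], [0, 12, 8], [0, 13, 5], [0, 14, 2], [0, 14, -1], [0, 14, -4], [0, 13, -6], [0, 11, -9], [0, 9, -11], [0, 7, -13], [0, 4, -14], [0, 1, -14], [0, -2, -14], [0, -5, -13]]
```

```bash
python3 -m creep '[[0,0,0,0,7,12,10],[0,0,0,0,10,10,10],[0,0,0,0,12,8,10],[0,0,0,0,13,5,10],[0,0,0,0,14,2,10],[0,0,0,0,14,-1,10],[0,0,0,0,14,-4,10],[0,0,0,0,13,-6,10],[0,0,0,0,11,-9,10],[0,0,0,0,9,-11,10],[0,0,0,0,7,-13,10],[0,0,0,0,4,-14,10]]'; python3 -c "
from h import *
show();rows(18,12)"
```

```text
t: 9.82
position: [0.5002, -0.0126, 0.2239]
tcp_rot: [-1.918, 1.538, 1.214]
force: [-0.5, 8.9, 4.5]
width: 0.246
t 9.82 p [ 0.5002 -0.0126  0.2239] F [-0.5  8.9  4.5] w 0.246 j [-0.13  0.09  1.95  0.04  1.09  1.43]
[[0.011, -0.009, -1.0], [0.03, -0.999, 0.009], [-0.999, -0.03, -0.011]]
az -98.9 rad 69.5 dz 0.1
[[0, -1, -14], [0, -2, -14], [0, -5, -13], [0, -8, -12], [0, -10, -10], [0, -12, -8], [0, -13, -5], [0, -14, -2], [0, -14, 1], [0, -14, 4], [0, -13, 7], [0, -11, 9], [0, -9, 11], [0, -6, 13], [0, -4, 14], [0, -1, 14], [0, 2, 14], [0, 5, 13]]
```

```bash
python3 -m creep '[[0,0,1.7,0,-1,-14,10],[0,0,0,0,-2,-14,10],[0,0,0,0,-5,-13,10],[0,0,0,0,-8,-12,10],[0,0,0,0,-10,-10,10],[0,0,0,0,-12,-8,10],[0,0,0,0,-13,-5,10],[0,0,0,0,-14,-2,10],[0,0,0,0,-14,1,10],[0,0,0,0,-14,4,10],[0,0,0,0,-13,7,10],[0,0,0,0,-11,9,10]]'; python3 -c "
from h import *
show();rows(18,12)"
```

```text
t: 11.32
position: [0.5582, 0.1044, 0.224]
tcp_rot: [0.938, 1.566, -2.214]
force: [0.5, -2.7, 4.8]
width: 0.244
t 11.32 p [0.5582 0.1044 0.224 ] F [ 0.5 -2.7  4.8] w 0.244 j [ 0.11  0.23  1.79 -0.    1.13  1.69]
[[-0.003, -0.011, -1.0], [-0.004, -1.0, 0.011], [-1.0, 0.004, 0.003]]
az 45.7 rad 67.6 dz -0.0
[[0, -9, 11], [0, -6, 13], [0, -3, 14], [0, 0, 14], [0, 3, 14], [0, 5, 13], [0, 8, 12], [0, 10, 10], [0, 12, 7], [0, 13, 5], [0, 14, 2], [0, 14, -1], [0, 14, -4], [0, 13, -7], [0, 11, -9], [0, 9, -11], [0, 6, -13], [0, 3, -14]]
```

```bash
python3 -m creep '[[0,0,0,0,-9,11,10],[0,0,0,0,-6,13,10],[0,0,0,0,-3,14,10],[0,0,0,0,0,14,10],[0,0,0,0,3,14,10],[0,0,0,0,5,13,10],[0,0,0,0,8,12,10],[0,0,0,0,10,10,10],[0,0,0,0,12,7,10],[0,0,0,0,13,5,10],[0,0,0,0,14,2,10],[0,0,0,0,14,-1,10],[0,0,0,0,14,-4,10]]'; python3 -c "
from h import *
show();rows(12,12)"
```

```text
t: 12.95
position: [0.4469, 0.0306, 0.224]
tcp_rot: [-2.962, 1.539, 0.164]
force: [6.0, 5.2, 0.5]
width: 0.241
t 12.95 p [0.4469 0.0306 0.224 ] F [6.  5.2 0.5] w 0.241 j [-0.03 -0.03  2.08  0.01  1.06  1.55]
[[0.031, -0.015, -0.999], [0.005, -1.0, 0.015], [-1.0, -0.006, -0.031]]
az -158.4 rad 68.9 dz -0.0
[[0, 12, -8], [0, 11, -9], [0, 9, -11], [0, 6, -13], [0, 3, -14], [0, 0, -14], [0, -3, -14], [0, -5, -13], [0, -8, -12], [0, -10, -10], [0, -12, -7], [0, -13, -5]]
```

```bash
python3 -m creep '[[0,-1.7,0,0,12,-8,10],[0,0,0,0,11,-9,10],[0,0,0,0,9,-11,10],[0,0,0,0,6,-13,10],[0,0,0,0,3,-14,10],[0,0,0,0,0,-14,10],[0,0,0,0,-3,-14,10],[0,0,0,0,-5,-13,10],[0,0,0,0,-8,-12,10],[0,0,0,0,-10,-10,10],[0,0,0,0,0,0,10]]'; python3 -c "
from h import *
show();rows(3,6)"
```

```text
t: 14.32
position: [0.5601, 0.0081, 0.224]
tcp_rot: [-0.088, 1.548, 3.037]
force: [1.4, 0.2, 3.6]
width: 0.248
t 14.32 p [0.5601 0.0081 0.224 ] F [1.4 0.2 3.6] w 0.248 j [-0.06  0.22  1.8   0.    1.14  1.52]
[[-0.023, -0.017, -1.0], [0.002, -1.0, 0.017], [-1.0, -0.002, 0.023]]
az -44.3 rad 68.5 dz 0.0
[[0, -6, -4], [0, -6, -4], [0, -6, -3]]
```

```bash
python3 -m creep '[[0,1.3,0,0,-6,-4,10],[0,0,0,0,-6,-4,10],[0,0,0,0,-6,-3,10],[0,0,0,0,-7,-2,10],[0,0,0,0,-7,-2,10],[0,0,0,0,0,0,10],[0,0,0,0,0,0,10]]'; python3 -c "
from h import *
show();rows(1,3)"
```

```text
t: 15.2
position: [0.577, 0.0399, 0.224]
tcp_rot: [2.658, 1.568, -0.5]
force: [1.3, -3.1, 2.5]
width: 0.245
t 15.2 p [0.577  0.0399 0.224 ] F [ 1.3 -3.1  2.5] w 0.245 j [-0.01  0.24  1.77 -0.    1.12  1.58]
[[0.002, -0.017, -1.0], [-0.001, -1.0, 0.017], [-1.0, 0.001, -0.002]]
az -13.8 rad 67.9 dz -0.0
[[0, -3, -1]]
```

Target is −9.2° and it stands at −13.8°, so 5 mm remain.

```bash
python3 -m creep '[[0,0,0,0,-5,-1,10],[0,0,0,0,0,0,10],[0,0,0,0,0,0,10],[0,0,0,0,0,0,10]]'; python3 -c "
from h import *
show();rows(1,3); a=snap('wrist','w3')['pixels']; s=snap('side','side3')
x=s['pixels'][120:300,230:430]
cv2.imwrite('pics/fin.png',np.vstack([cv2.resize(a[100:340,160:480],(480,360)),cv2.resize(x,(480,240))])[:,:,::-1])
print(proj(s,(.5781,.0451,.214))); show()"
```

```text
t: 15.7
position: [0.578, 0.0455, 0.224]
tcp_rot: [3.005, 1.568, -0.154]
force: [2.0, -1.2, 3.6]
width: 0.244
t 15.7 p [0.578  0.0455 0.224 ] F [ 2.  -1.2  3.6] w 0.244 j [ 0.    0.25  1.77 -0.    1.12  1.59]
[[0.003, -0.017, -1.0], [-0.0, -1.0, 0.017], [-1.0, 0.0, -0.003]]
az -8.9 rad 67.8 dz -0.0
[[0, -4, -1]]
[303.91313149 179.60316468]
t 15.8 p [0.578  0.0455 0.224 ] F [ 1.9 -1.8  2.4] w 0.246 j [ 0.    0.25  1.77 -0.    1.12  1.59]
[[0.003, -0.017, -1.0], [-0.0, -1.0, 0.017], [-1.0, 0.0, -0.003]]
```

View pics/fin.png

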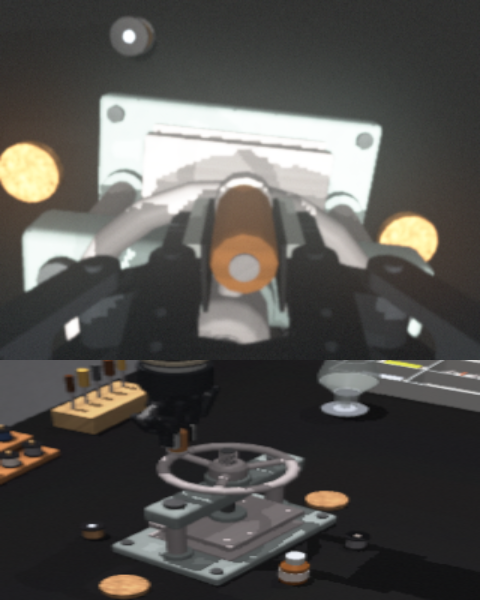

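The handle sits between the pads at the stop azimuth (bottom crop about (182,440)). The spindle stands visibly higher, the platen is lifted, and the nearby objects look to be in place. Handing in.

```bash
python3 -c "
from h import *
print(hand_in())"
```

```text
the job is handed in; nothing more can be done
None
```

I wound the handwheel clockwise to its stop, backed it off two full turns, and handed the job in at about 15.8 s with the handle still gripped. No verdict was reported.

- **Stop:** the wheel stopped after about 141° (2.46 rad) of winding. It held at azimuth −9.1° to −9.7° under 12–38 N of push for about 0.9 s.
- **Final position:** the handle is at azimuth −8.9°, two turns on from the stop. That is within about 0.5° (0.01 rad) of the target, counted from the grasp point and not read from the wheel joint.
- **Grip:** the fingers hold the handle at about 21 mm opening with 40 N set. The last outside force reading was under 5 N. The grasp point is about 10 mm above the handle's middle, and the wrist picture shows the handle centred between the pads.
- **Other objects:** the last picture shows the spindle higher and the platen lifted. The cork discs, spools, cement bottle and goblet look unmoved by eye. I did not measure them, and the vise and forceps were outside that last crop.

No check failed. The hand tilted about 6° while pressing on the stop, and I straightened it before backing off.

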